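# Load a roller up the test-stand ramp

### The arm

A 7-joint arm with a two-finger parallel gripper is mounted at the origin on the work surface. World frame = base frame: x ahead of the robot, y to its left, z up, the work surface at z = 0. Lengths are in m, angles in degrees, forces in N, time in s.
With the tool pointing down it reaches from about 0.425 to 0.875 m from the base axis. Payload 4.7 kg.
Tool frame: the origin (TCP) lies between the finger pads; the fingertips stand 19 mm ahead of it and the grasp point (between the pads) is the TCP; x points along the fingers, z is the direction in which the jaws open and shut, and the axes are right-handed (so a half turn about x gives the same grasp; the last joint's range is limited). The gripper opens to 87 mm and grips with 3 to 60 N. Pads are 19 mm wide; open, the fingers measure 117 mm over their backs; the gripper's body (75 mm by 190 mm) begins 51 mm behind the grasp point.
Start: joints at [-76.026, 18.392, -4.016, 83.108, 1.295, 78.541, -3.26], TCP at [0.148, 0.633, 0.242] pointing down, gripper open.
Joint ranges: [-163.93, 163.93], [-17.29, 119.83], [-79.2, 71.16], [3.27, 140.29], [-89.18, 269.18], [5.43, 117.66], [-154.24, 154.24]. Speed limits (degrees/s): [147.25, 147.25, 180, 180, 180, 180, 180].

### API

Orientations are given as [roll, pitch, yaw] about the fixed x, y, z axes, in that order (R = Rz(yaw) Ry(pitch) Rx(roll)).
In Python, from cell import monitor, read_camera, camera_model, env, regions_of gives the robot as it stands. The module is installed in compiled form; this text tells all that it offers.
- The arm moves only by the tool step_arm, never from a script. Its argument "deltas" is a list of rows, each a list of 5 numbers: the gripper's target within -1 to 1 (fully open at 1, half-way at 0, shut at -1), then the shift along the tool's x, y, z in m, then the turn about the tool's x in degrees. A call has 1 to 12 rows; each row is the pose to reach, as a shift and turn from the pose commanded when the call began, along the tool's axes at that moment; what a row does not reach only later rows make up. A row lasts 1/8 s, in which the tool goes at most 62.5 mm and 10.7 degrees, less where a joint would pass 70% of its speed; a pose out of reach is approached as far as the arm can. A call with a gripper value outside its range is refused whole. The fingers move at their own pace and stop on an object; "newtons" is the grip in N (left out, the last holds). Time passes only in rows, so rows that repeat a pose let the fingers close. It gives the time, the measured TCP pose, the force and the opening at its end, in the units of the state.
- monitor.get_obs(): the state, without advancing time (a new reading comes with each control period).
- read_camera(name): name is "scene" or "top"; returns (picture, depth): 384x512x3 uint8, red, green, blue; 384x512 float32, m along the optical axis (not along the pixel's ray), 0 where there is no reading.
- camera_model(name): a dict with "fx", "fy", "cx", "cy" (pixels), "xyz" and "attitude" of the camera in the world. Camera axes: x right, y down, z forward; pixel columns grow to the right and rows downward; lengths in m; the calibration is good to about 2 mm. A picture is of the moment at which its call begins. camera_model takes no time and is no camera call.
- env.sign_off(): hands the job in, once; it reports no verdict.
Trained networks look in the newest picture that a camera, given by its name, has taken for a name from the list of things; names that differ only in an ending like _2 or _b are one class to them, and where a whole thing is asked for, a point or a joint stands for the part that bears it (a point fixed in the world has none). Each returns a list of dicts, best first, with "p" (0 to 1); they miss things now and then, are a little off and sometimes report something else, mostly with a low value. They report only what shows in the picture. A call takes as long as a camera call. They do not tell look-alikes from the thing itself.
- regions_of(camera, thing): "pixels" (384x512 bool, what is visible of it) and "pixel" ([column, row] in pixels, amid what is visible of it).
The state is a dict: "time_s": time; "qpos": joint angles; "joint_velocities": joint speeds; "effort": joint torques, N m; "tool_pos": TCP position; "tool_rot": TCP orientation; "force": force on the tool from outside, world axes, zero at the start; "wrist_torque": the same for the moment, N m; "grip_width": finger opening in m.
Only numpy, scipy, OpenCV 4.12 (cv2) and the standard library are available. Lean on these libraries where they do the work, as an engineer would, in place of code of your own. Each camera call takes 0.05 s, during which the arm holds its last target. There are 200 camera calls.

### The job

With a fingertip, push the ramp's side bolt fully back by its upright plate so that the track is free. Then, from behind, gently push the roller up the ramp, slowly and without letting it run back, until it is fully home against the stop, and finish while still holding it there with the fingers, because it would roll down again. Do not grip or lift the roller or the bolt, and leave the other parts on the bench alone.

Things in the scene. Friction and masses are not known exactly. Their poses are not given: they have to be found in the camera images.
- deck: Sloping aluminium deck of the ramp, fixed, 110 mm wide. Origin: mid-width on its upper face near the low end, 14 mm above the table. x runs up the slope (8 degrees), y to the left looking uphill, z square out of the face. Deck coordinates (mm) below are in this frame. Deck: x = -10 to 240. Two curbs, 14 high, at |y| = 47 to 54. The track between them is 94 wide.
- lip (a point): Middle of the top of the white lip, 5 mm high, across the deck's low end at deck x = 20 to 29; it keeps the parked roller from rolling off. Fingers behind the roller must stay above it.
- stop_face (a point): Point on the face of the white stop wall across the top of the track, at deck x = 218, y = 0, z = 28, where the roller comes to touch. The wall is 42 mm high, 16 thick.
- bracket (a point): Middle of the top of the bolt's blue bracket, left of the track: deck x = 90 to 140, y = 54 to 169, top at z = 8. On it two white guides, top at z = 30, stand at y = 54 to 63 and 145.5 to 154.5 (x = 102 to 128).
- roller: Smooth grey plastic roller, aluminium end discs, 56 mm diameter, 84 long, about 0.3 kg, loose, rolls freely. Origin at its centre; its y axis is its axis, across the ramp (x, z turn as it rolls). Parked: centre at deck x = 45, z = 28. Home against the stop: x = 190, z = 28. The bolt blocks it at about x = 83 until drawn back.
- bolt (a joint): Travel of the sliding bolt, a steel rod 10 mm thick across the left part of the track at deck x = 115, z = 19. 0 = pushed in, tip at y = 15, blocking the roller (it may start up to 9 mm drawn); 0.045 m = fully back towards deck +y, tip clear of the track. Needs about 2 N and stays where it is left.
- thumb_plate (a point): Centre of the white upright plate on the bolt, 34 mm wide (deck x), 6 thick (deck y), 52 tall (deck z); at deck x = 115, y = 85 plus the bolt's travel, z = 50; top at z = 76. Pushed on its face towards the track, it draws the bolt back towards deck +y.
- motor: Bystander: dark square stepper motor standing shaft up, 36 x 36 mm, 56 high, beside the ramp. Origin under its centre.
- wheel: Bystander: black tyred wheel lying flat, 60 mm diameter, 32 high, beside the ramp. Origin under its centre.
- sleeve: Bystander: aluminium tube standing upright, 40 mm diameter, 50 high, beside the ramp. Origin under its centre.
- claw: Bystander: white printed gripper claw, about 90 x 50 mm, 32 high, left of the ramp's lower end. Origin under its block.
- screwdriver: Bystander: screwdriver with a yellow handle, lying on the right of the table. Origin under its middle.
- tray: Bystander: small white open box, 70 x 100 x 40 mm, on the left of the table. Origin under its centre.
- battery: Bystander: three-cell blue battery in a red holder, 76 x 60 mm, 26 high, on the left of the table. Origin under its centre.
Things that resemble listed ones, but are neither listed nor needed, are in the scene too. What is shaped like the roller but blue or red is not meant.

How it is judged (in metres and radians):
On the way, in this order (a step that is already met when the one before it is completed fails the run):
1. the bolt is drawn fully back while the roller still waits at the lower end (value of joint bolt above 0.038 m and x of roller in the frame of deck below 0.075 m), for 0.2 s.
2. the roller is past the bolt, on its way up the track (x of roller in the frame of deck above 0.115 m and z of roller in the frame of deck below 0.034 m), for 0.1 s.
At the end, for the whole second after the job is handed in: The roller's centre is within 4 mm of its place against the stop (deck x above 186 mm), lying on the deck (centre height within 4 mm of 28 mm) and square to within 0.07 rad, at rest and held by the fingers with 0.15 to 25 N; the bolt is drawn back by more than 38 mm (x of roller in the frame of deck above 0.186 m and z of roller in the frame of deck between 0.024 and 0.032 m and angle between the y axis of roller and the y axis of deck, either way round below 0.07 rad and contact force between the fingers and roller between 0.15 and 25 N and linear speed of roller below 0.02 m/s and value of joint bolt above 0.038 m); the arm keeps its last pose, push and grip.
It fails at once if the roller is lifted off the deck (its centre more than 8 mm above where it rolls) (z of roller in the frame of deck above 0.036 m).
It fails at once if the roller is off the lower end or knocked out of the track (x of roller in the frame of deck below 0.03 m or z of roller in the frame of deck below 0.02 m).
It fails at once if the roller runs back or is flicked (faster than 0.3 m/s) (linear speed of roller above 0.3 m/s).
It fails at once if the roller or the bolt is gripped or rammed (over 30 N from the fingers) (contact force between the fingers and roller above 30 N or contact force between the fingers and bolt above 30 N).
It fails at once if another part on the bench is moved by more than 20 mm (distance of any of motor, wheel, sleeve, claw, screwdriver, tray, battery from where it was at the start of the episode above 0.02 m).
It also fails if it takes over 58 s, if anything falls off the work surface, if the arm or the gripper's body presses on something with over 40 N, if the wrist force passes 120 N, or if a joint passes its speed limit or range.

## Working session

There is one attempt and no reset: what is moved stays moved. The work goes in short steps, Python scripts to look and compute and a tool call to move; the robot and the scene stay as the last step left them, time stands still between calls to the robot, and variables do not carry over. Pictures are saved under pics/ and viewed, about 8 in all and at most 12, crops included, and the job is handed in when it is done.

Besides the shell and the picture viewer there is one more tool, called after "Emit:" in YAML: its name, and indented under it one key for each argument. step_arm: Moves the arm, as the interface text tells. Its arguments: {"type":"object","properties":{"deltas":{"type":"array"},"newtons":{"type":"number"}},"required":["deltas"]}

```bash
mkdir -p pics
cat > h.py <<'E'
import numpy as np, cv2
from scipy.spatial.transform import Rotation as R
from cell import monitor, read_camera, camera_model, env, regions_of
def T(m):
    a=np.array(m["attitude"],float)
    if a.shape==(3,3): return a
    if a.size==4: return R.from_quat(a).as_matrix()
    return R.from_euler('xyz',a,degrees=True).as_matrix()
def cloud(name,depth):
    m=camera_model(name); v,u=np.mgrid[:384,:512]
    P=np.stack([(u-m['cx'])/m['fx']*depth,(v-m['cy'])/m['fy']*depth,depth],-1)
    W=P@T(m).T+np.array(m['xyz']); W[depth<=0]=np.nan
    return W
E
python3 - <<'E'
from h import *
print(monitor.get_obs())
ims=[]
for n in("scene","top"):
    print(n,camera_model(n)); p,d=read_camera(n); np.savez(f'{n}0.npz',p=p,W=cloud(n,d))
    cv2.imwrite(f'pics/{n}0.png',cv2.resize(p[:,:,::-1],(800,600)))
    for t in("roller","thumb_plate","deck","bolt"):
        W=cloud(n,d)
        for r in regions_of(n,t)[:4]:
            q=W[r['pixels']]; print(n,t,round(r['p'],2),np.round(r['pixel']),r['pixels'].sum(),np.round(np.nanmedian(q,0),3),np.round(np.nanmax(q[:,2]),3))
E
```

```text
{'time_s': 0.0, 'qpos': array([-76.02505382,  18.43932858,  -4.01503559,  83.17349394,
         1.29419854,  78.54196581,  -3.25925679]), 'joint_velocities': array([-0.15166847, -0.00048871,  0.01822763, -0.01864029, -0.14619476,
        0.07715296,  0.04329567]), 'effort': array([ 3.43779884e-04, -4.91285706e+01, -4.03736411e-01, -3.12531388e+01,
       -6.39723195e-02,  4.39381355e-02,  1.66227560e-04]), 'tool_pos': array([0.14799579, 0.63239909, 0.24047071]), 'tool_rot': array([-177.32289567,   89.89028823, -100.48801072]), 'force': array([ 0.42742048, -0.14982017, -1.18116662]), 'wrist_torque': array([0.02462506, 0.01995772, 0.04882734]), 'grip_width': 0.08671766195856545}
scene {'fx': 351.0060454316362, 'fy': 351.0060454316362, 'cx': 259.50006370300906, 'cy': 190.50761726436565, 'xyz': array([ 1.10822961, -0.78756534,  0.88510963]), 'attitude': array([-130.10280867,    0.49556309,   33.54993699])}
scene roller 0.93 [188. 243.] 495 [ 0.493 -0.3    0.047] 0.059
scene roller 0.85 [252. 200.] 358 [ 0.566 -0.034  0.065] 0.078
scene roller 0.78 [232. 168.] 289 [0.39  0.094 0.043] 0.058
scene thumb_plate 0.48 [282. 188.] 169 [0.636 0.061 0.061] 0.108
scene deck 0.8 [281. 215.] 1827 [ 0.654 -0.029  0.038] 0.106
scene bolt 0.43 [281. 192.] 103 [0.639 0.06  0.069] 0.106
top {'fx': 445.2893230633696, 'fy': 445.2893230633696, 'cx': 253.6212583245242, 'cy': 194.00865361486674, 'xyz': array([ 0.36700202, -0.0019206 ,  1.572383  ]), 'attitude': array([-1.72492930e+02,  1.10573998e-01, -9.13540726e+01])}
top roller 0.84 [270. 253.] 402 [ 0.365 -0.054  0.052] 0.069
top roller 0.76 [258. 200.] 399 [ 0.547 -0.018  0.073] 0.087
top roller 0.65 [222. 251.] 389 [0.375 0.108 0.052] 0.065
top roller 0.6 [339. 218.] 412 [ 0.472 -0.284  0.051] 0.065
top thumb_plate 0.63 [234. 174.] 107 [0.632 0.064 0.055] 0.111
top deck 0.59 [256. 173.] 2237 [ 0.639 -0.015  0.038] 0.112
top bolt 0.42 [231. 176.] 34 [0.631 0.063 0.06 ] 0.111
```

View pics/scene0.png

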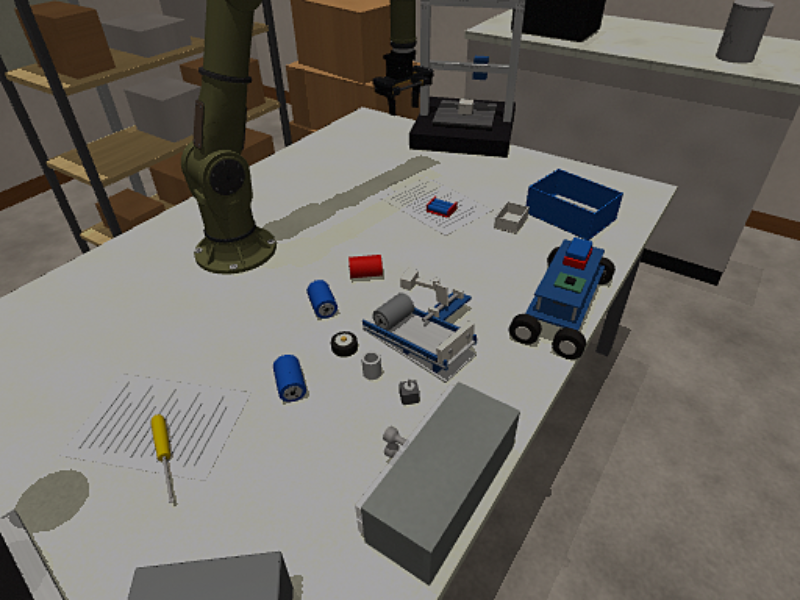

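View pics/top0.png

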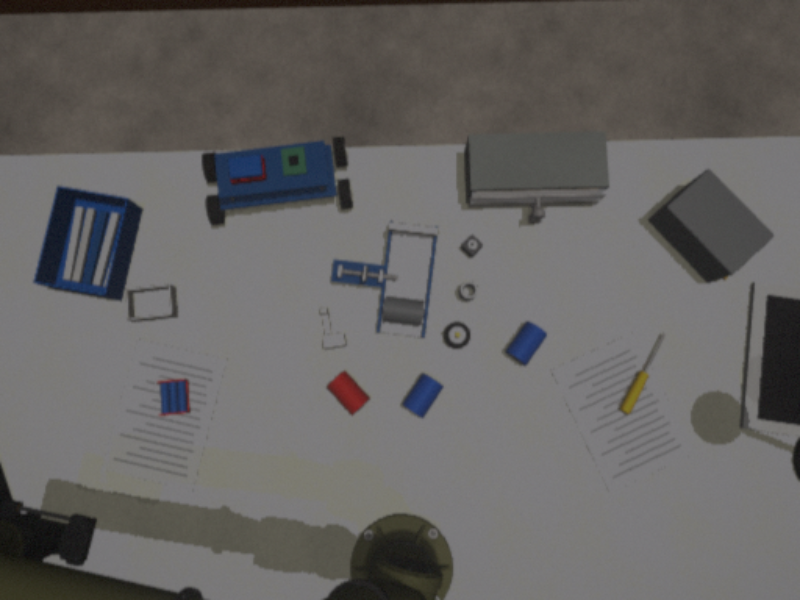

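The grey roller in the ramp, at scene (393,310) and top (403,310), is the one meant. The blue and red ones are decoys. Next I fit the ramp pose to the depth data.

```bash
cat > fit.py <<'E'
from h import *
from scipy.optimize import minimize
def box(P,x,y,z):
    lo=np.array([x[0],y[0],z[0]]);hi=np.array([x[1],y[1],z[1]])
    q=np.abs(P-(lo+hi)/2)-(hi-lo)/2
    return np.linalg.norm(np.maximum(q,0),axis=1)+np.minimum(q.max(1),0)
def deckR(yaw): return R.from_euler('xyz',[0,-8,yaw],degrees=True).as_matrix()
def sdf(W,p):
    x0,y0,yaw,b,xr,z0=p
    P=(W-np.array([x0,y0,14+z0]))@deckR(yaw)
    B=[((-10,240),(-55,55),(-12,0)),((-10,240),(47,54),(0,14)),((-10,240),(-54,-47),(0,14)),((20,29),(-47,47),(0,5)),
       ((218,234),(-55,55),(0,42)),((90,140),(54,169),(-4,8)),((102,128),(54,63),(8,30)),((102,128),(145.5,154.5),(8,30)),
       ((110,120),(15+b,150+b),(14,24)),((98,132),(82+b,88+b),(24,76))]
    ds=[box(P,*k) for k in B]
    r=np.hypot(P[:,0]-xr,P[:,2]-28)-28; ya=np.abs(P[:,1])-42
    ds.append(np.where((r>0)|(ya>0),np.hypot(np.maximum(r,0),np.maximum(ya,0)),np.maximum(r,ya)))
    ds.append(W[:,2]-z0)
    return np.abs(np.min(ds,0))
def fit(W,p0):
    W=W.reshape(-1,3)*1000; W=W[np.isfinite(W[:,0])]
    c=np.array([630,0]) ; k=(np.abs(W[:,0]-630)<160)&(W[:,1]>-75)&(W[:,1]<175)&(W[:,2]<140); W=W[k]
    f=lambda p:np.minimum(sdf(W,p),12).mean()
    best=None
    for yaw in(-12,-5,2,8):
        q=np.array(p0,float);q[2]=yaw
        S=np.vstack([q]+[q+d for d in np.diag([15,10,4,5,6,2.])])
        s=minimize(f,q,method='Nelder-Mead',options=dict(initial_simplex=S,maxiter=900,xatol=.05,fatol=1e-4))
        if best is None or s.fun<best.fun: best=s
    return best
if __name__=='__main__':
    for n in('top','scene'):
        s=fit(np.load(n+'0.npz')['W'],[505,-10,-5,4,45,0]); print(n,s.fun,np.round(s.x,2))
    a=np.load('scene0.npz')['p'][150:260,200:340,::-1]; cv2.imwrite('pics/crop0.png',cv2.resize(a,None,fx=5.6,fy=5.4,interpolation=cv2.INTER_CUBIC))
E
python3 fit.py
```

```text
top 2.9720591276636545 [509.57 -12.    -8.19   7.5   45.13   1.17]
scene 1.8666433712631558 [514.98 -12.14  -8.38   6.64  44.08  -0.86]
```

View pics/crop0.png

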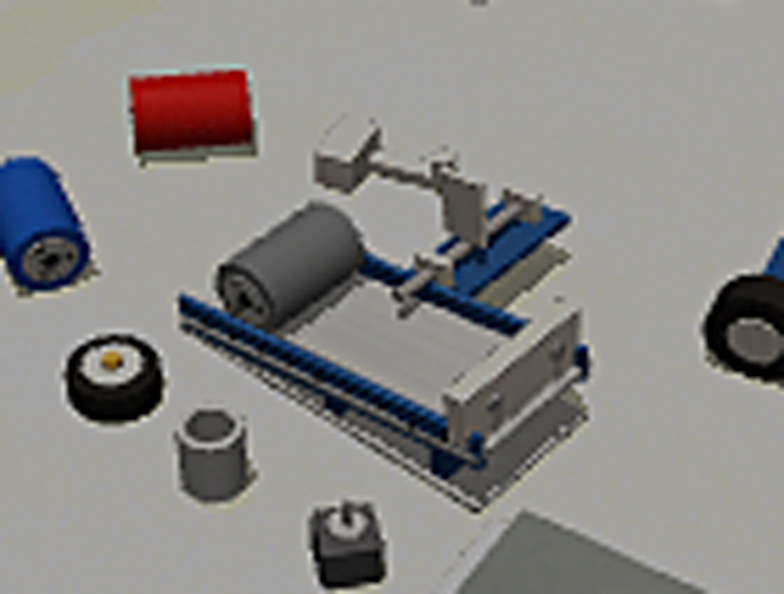

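```bash
cat >> h.py <<'E'
O=np.array([512.,-12,14]); YAW=-8.3
def D(): return R.from_euler('xyz',[0,-8,YAW],degrees=True).as_matrix()
def w2d(w): return D().T@(np.array(w)*1000-O)
def tip(): 
    o=monitor.get_obs(); return w2d(o['tool_pos']-[0,0,.019])
def go(target,o=None):
    "tip target in deck mm -> tool shift (m) and turn"
    o=o or monitor.get_obs(); M=R.from_euler('xyz',o['tool_rot'],degrees=True).as_matrix()
    w=(O+D()@np.array(target,float))/1000+[0,0,.019]
    s=M.T@(w-o['tool_pos'])
    y=M.T@D()[:,1]   # deck y in tool axes
    a=np.degrees(np.arctan2(-y[1],y[2])); a=(a+90)%180-90
    return np.round(s,4),round(a,2)
E
python3 - <<'E'
from h import *
o=monitor.get_obs(); print(np.round(R.from_euler('xyz',o['tool_rot'],degrees=True).as_matrix(),3))
print('hover',go([115,72,130]),'down',go([115,70,44]))
E
```

```text
[[ 0.    -0.974  0.228]
 [ 0.     0.228  0.974]
 [-1.    -0.     0.   ]]
hover (array([ 0.0638, -0.5906, -0.4652]), np.float64(-4.86)) down (array([ 0.149 , -0.6027, -0.4662]), np.float64(-4.86))
```

Emit:
step_arm:
  deltas:
    - [-1,0,-0.05,-0.04,-0.5]
    - [-1,0,-0.1,-0.08,-1]
    - [-1,0,-0.15,-0.12,-1.5]
    - [-1,0.01,-0.2,-0.16,-2]
    - [-1,0.02,-0.25,-0.2,-2.5]
    - [-1,0.03,-0.3,-0.24,-3]
    - [-1,0.04,-0.35,-0.28,-3.5]
    - [-1,0.05,-0.4,-0.32,-4]
    - [-1,0.06,-0.45,-0.36,-4.5]
    - [-1,0.064,-0.5,-0.4,-4.9]
    - [-1,0.064,-0.55,-0.44,-4.9]
    - [-1,0.064,-0.59,-0.465,-4.9]

```text
time_s: 2.0
tool_pos: [0.6136, 0.0486, 0.1779]
tool_rot: [-42.1, 89.9, 39.7]
force: [0.3, 0.5, 0.4]
grip_width: 0.0003
```

Emit:
step_arm:
  deltas:
    - [-1,0,0,0,0]
    - [-1,0,0,0,0]

```text
time_s: 2.25
tool_pos: [0.6123, 0.0507, 0.1773]
tool_rot: [62.0, 89.9, 143.8]
force: [0.2, 0.8, -0.4]
grip_width: 0.0003
```

Run:
```python
from h import *
o=monitor.get_obs(); print(o['time_s'],o['force'],o['grip_width'],tip(),go([115,72,50]))
p,d=read_camera('scene'); cv2.imwrite('pics/s1.png',cv2.resize(p[130:260,200:340,::-1],None,fx=5,fy=4.6,interpolation=cv2.INTER_CUBIC))
```

```text
2.25 [ 0.18730375  0.83792663 -0.36355278] 0.0003485594746527777 [109.37135196  76.50737162 130.34855413] (array([ 0.0788, -0.0168, -0.0046]), np.float64(0.02))
```

View pics/s1.png

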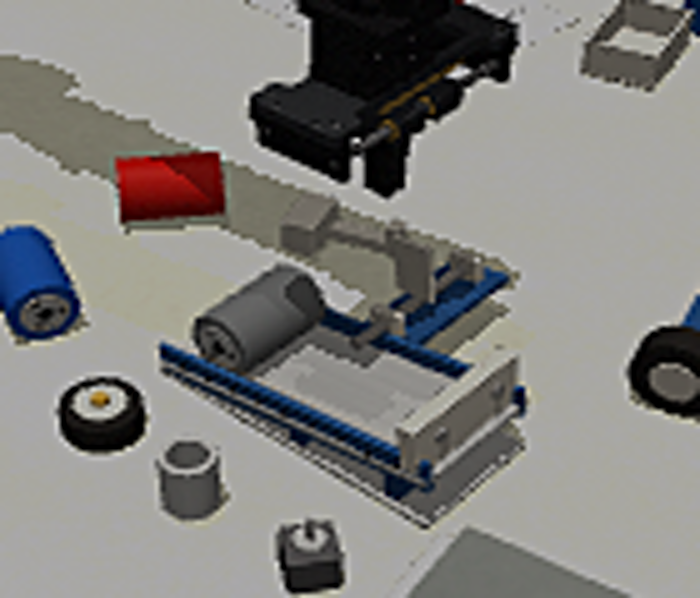

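Emit:
step_arm:
  deltas:
    - [-1,0,-0.01,-0.009,0]
    - [-1,0.02,-0.016,-0.009,0]
    - [-1,0.04,-0.016,-0.009,0]
    - [-1,0.06,-0.016,-0.009,0]
    - [-1,0.075,-0.016,-0.009,0]
    - [-1,0.085,-0.016,-0.009,0]
    - [-1,0.085,-0.016,-0.009,0]

```text
time_s: 3.18
tool_pos: [0.6266, 0.039, 0.0917]
tool_rot: [109.0, 89.9, -169.2]
force: [1.4, -0.7, 0.4]
grip_width: 0.0004
```

Run:
```python
from h import *
o=monitor.get_obs(); print(o['force'],tip(),go([115,112,44]))
p,d=read_camera('scene'); cv2.imwrite('pics/s2.png',cv2.resize(p[130:260,200:340,::-1],None,fx=5,fy=4.6,interpolation=cv2.INTER_CUBIC))
```

```text
[ 1.42387471 -0.71300157  0.36110577] [113.19626674  66.96618626  43.39523541] (array([-0.0009, -0.0017,  0.045 ]), np.float64(0.03))
```

View pics/s2.png

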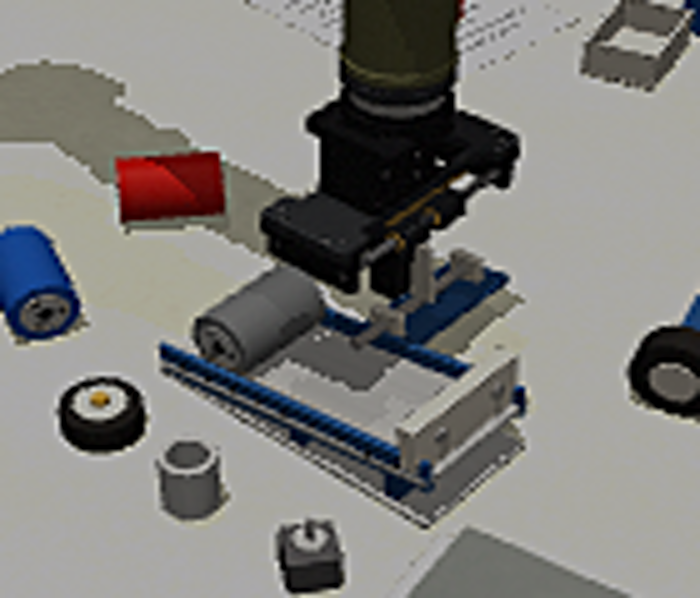

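The closed fingertip (view 390,280) is just on the track side of the plate (view 425,270). Pushing now, slowly.

Emit:
step_arm:
  deltas:
    - [-1,0,0,0.004,0]
    - [-1,0,0,0.008,0]
    - [-1,0,0,0.012,0]
    - [-1,0,0,0.016,0]
    - [-1,0,0,0.02,0]
    - [-1,0,0,0.024,0]
    - [-1,0,0,0.028,0]
    - [-1,0,0,0.031,0]
    - [-1,0,0,0.034,0]
    - [-1,0,0,0.037,0]
    - [-1,0,0,0.039,0]
    - [-1,0,0,0.04,0]

```text
time_s: 4.72
tool_pos: [0.6329, 0.0787, 0.0926]
tool_rot: [-40.9, 90.0, 40.8]
force: [1.1, -1.3, 1.2]
grip_width: 0.0005
```

Emit:
step_arm:
  deltas:
    - [-1,0,0,0.001,0]
    - [-1,0,0,0.002,0]
    - [-1,0,0,0.003,0]
    - [-1,0,0,0.003,0]

```text
time_s: 5.22
tool_pos: [0.6332, 0.0817, 0.0925]
tool_rot: [37.9, 90.0, 119.7]
force: [0.3, -0.9, 0.7]
grip_width: 0.0004
```

Run:
```python
from h import *
o=monitor.get_obs(); print(o['force'],tip(),D().T@o['force'])
```

```text
[ 0.29354779 -0.85811925  0.7421866 ] [113.69748224 110.23959421  44.14259617] [ 0.51360794 -0.80675568  0.6772976 ]
```

Emit:
step_arm:
  deltas:
    - [-1,0,0,0.001,0]
    - [-1,0,0,0.002,0]
    - [-1,0,0,0.002,0]

```text
time_s: 5.6
tool_pos: [0.6335, 0.0837, 0.0926]
tool_rot: [33.9, 90.0, 115.7]
force: [0.1, -0.8, 1.9]
grip_width: 0.0002
```

Emit:
step_arm:
  deltas:
    - [-1,0,0,0.001,0]
    - [-1,0,0,0.002,0]
    - [-1,0,0,0.002,0]

```text
time_s: 5.98
tool_pos: [0.6339, 0.0857, 0.0926]
tool_rot: [12.3, 90.0, 94.1]
force: [-0.0, -0.3, 0.3]
grip_width: 0.0009
```

Run:
```python
from h import *
o=monitor.get_obs(); print(o['force'],tip(),D().T@o['force'])
p,d=read_camera('scene'); cv2.imwrite('pics/s3.png',cv2.resize(p[130:260,200:340,::-1],None,fx=5,fy=4.6,interpolation=cv2.INTER_CUBIC))
```

```text
[-0.00092996 -0.34767059  0.34798119] [113.72362389 114.28640341  44.17822416] [ 0.09721833 -0.34416326  0.33773785]
```

View pics/s3.png

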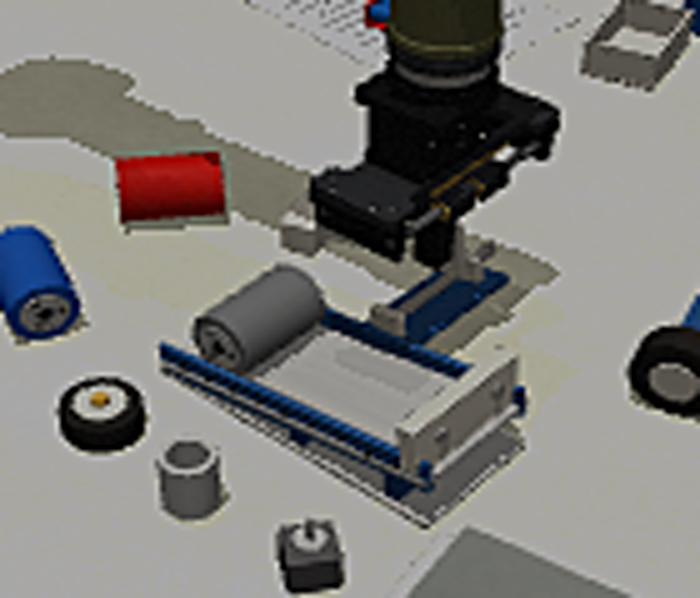

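The bolt tip has left the track and the roller is still parked (view 260,315). The force is still low, so the end stop isn't reached yet.

Emit:
step_arm:
  deltas:
    - [-1,0,0,0.001,0]
    - [-1,0,0,0.002,0]
    - [-1,0,0,0.002,0]

```text
time_s: 6.4
tool_pos: [0.6341, 0.0867, 0.0926]
tool_rot: [168.5, 90.0, -109.8]
force: [-0.8, -2.8, 0.9]
grip_width: 0.0006
```

Emit:
step_arm:
  deltas:
    - [-1,0,0,0.001,0]
    - [-1,0,0,0.002,0]
    - [-1,0,0,0.002,0]

```text
time_s: 6.78
tool_pos: [0.6341, 0.0869, 0.0925]
tool_rot: [167.1, 89.8, -111.3]
force: [-1.1, -7.3, 2.5]
grip_width: 0.0005
```

Run:
```python
from h import *
o=monitor.get_obs(); print(o['force'],tip(),D().T@o['force'])
p,d=read_camera('top'); s=cloud('top',d)
for r in regions_of('top','thumb_plate')[:2]:
  q=s[r['pixels']]*1000; q=q[q[:,2]>60]; print(r['p'],np.nanmedian((q-O)@D(),0))
p,d=read_camera('scene'); s=cloud('scene',d)
for r in regions_of('scene','thumb_plate')[:2]:
  q=s[r['pixels']]*1000; q=q[q[:,2]>60]; print(r['p'],np.nanmedian((q-O)@D(),0))
```

```text
[-1.14336319 -7.27519467  2.46098636] [113.76192709 115.48093137  44.10391243] [ 0.26212512 -7.36404431  2.4483326 ]
0.18 [221.30802253   4.58816965  42.91302525]
```

Force rose to 7 N with no further motion, so the bolt is fully back. Next I back off and go behind the roller.

Run:
```python
from h import *
print(go([-4,0,14]),go([45,0,14]))
```

```text
(array([ 0.0466,  0.1123, -0.1155]), np.float64(-0.06)) (array([ 0.0397,  0.0637, -0.1155]), np.float64(-0.06))
```

Emit:
step_arm:
  deltas:
    - [-1,0,0,-0.008,0]
    - [-1,0,0,-0.012,0]
    - [-1,-0.03,0,-0.012,0]
    - [-1,-0.07,0,-0.012,0]
    - [-1,-0.07,0,-0.012,0]

```text
time_s: 7.6
tool_pos: [0.635, 0.0787, 0.1664]
tool_rot: [-59.7, 89.6, 22.1]
force: [-0.2, -0.4, 0.5]
grip_width: 0.0002
```

Run:
```python
from h import *
o=monitor.get_obs();print(o['force'],tip(),go([-4,0,14]))
```

```text
[-0.20847437 -0.43662995  0.50157856] [126.14321677 107.5107506  117.02402327] (array([ 0.119 ,  0.1155, -0.1078]), np.float64(0.08))
```

Emit:
step_arm:
  deltas:
    - [0,0,0.04,-0.04,0]
    - [0,0,0.08,-0.08,0]
    - [0,0,0.1155,-0.107,0]
    - [0,0,0.1155,-0.107,0]
    - [0,0,0.1155,-0.107,0]
    - [0,0.03,0.1155,-0.107,0]
    - [0,0.03,0.1155,-0.107,0]

```text
time_s: 8.48
tool_pos: [0.5021, -0.0107, 0.1306]
tool_rot: [112.7, 89.7, -165.5]
force: [-0.1, -1.0, 0.0]
grip_width: 0.0433
```

Run:
```python
from h import *
o=monitor.get_obs();print(o['force'],o['grip_width'],tip(),go([-4,0,14]))
p,d=read_camera('scene'); cv2.imwrite('pics/s4.png',cv2.resize(p[130:260,200:340,::-1],None,fx=5,fy=4.6,interpolation=cv2.INTER_CUBIC))
```

```text
[-0.05504581 -0.99370437  0.01880322] 0.043340527100275174 [ 3.72546748 -0.17288297 98.04577254] (array([ 0.0843, -0.0044,  0.0003]), np.float64(0.13))
```

View pics/s4.png

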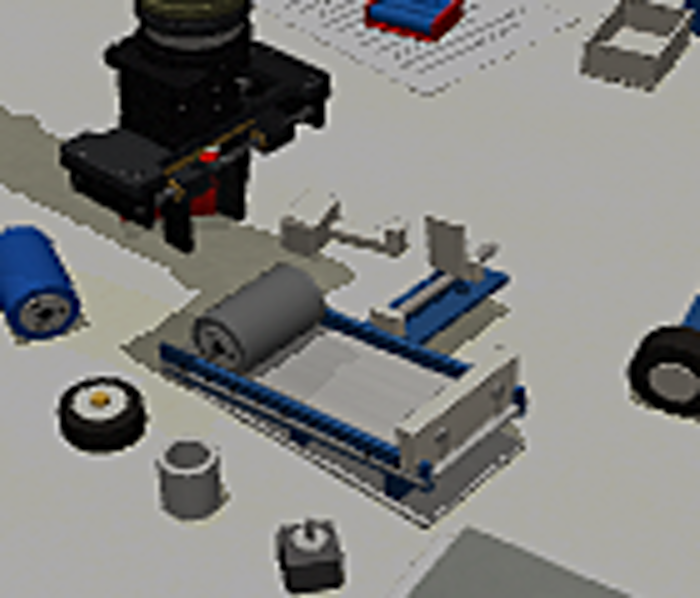

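The bolt is clear of the track (tip at view 385,315) and both fingers are above and behind the roller. Descending.

Emit:
step_arm:
  deltas:
    - [0,0.03,-0.004,0,0]
    - [0,0.055,-0.004,0,0]
    - [0,0.07,-0.004,0,0]
    - [0,0.078,-0.004,0,0]
    - [0,0.084,-0.004,0,0]
    - [0,0.084,-0.004,0,0]

```text
time_s: 9.28
tool_pos: [0.5072, -0.0122, 0.0488]
tool_rot: [-64.6, 90.0, 17.1]
force: [0.3, -0.1, -0.0]
grip_width: 0.0433
```

Run:
```python
from h import *
o=monitor.get_obs();print(o['force'],tip(),go([5,0,14]),go([155,0,14]))
```

```text
[ 0.34127989 -0.11043616 -0.01430479] [-2.4522391  -0.92434515 16.2879157 ] (array([ 0.0012, -0.0077,  0.0009]), np.float64(0.04)) (array([-0.0196, -0.1562,  0.0008]), np.float64(0.04))
```

Emit:
step_arm:
  deltas:
    - [0,0.0015,-0.002,0.0008,0]
    - [0,0.001,-0.004,0.0008,0]
    - [0,0.001,-0.006,0.0008,0]
    - [0,0.0005,-0.0075,0.0008,0]
    - [0,0.0005,-0.009,0.0008,0]
    - [0,0,-0.0105,0.0008,0]
    - [0,0,-0.012,0.0008,0]
    - [0,0,-0.0135,0.0008,0]
    - [0,0,-0.015,0.0008,0]
    - [0,0,-0.0165,0.0008,0]
    - [0,-0.0005,-0.018,0.0008,0]
    - [0,-0.0005,-0.02,0.0008,0]

```text
time_s: 10.78
tool_pos: [0.527, -0.0143, 0.0491]
tool_rot: [-43.7, 90.0, 38.0]
force: [-1.7, -0.7, 1.1]
grip_width: 0.0434
```

```bash
cat > roll.py <<'E'
from h import *
o=monitor.get_obs();print(o['time_s'],'F',np.round(D().T@o['force'],2),'tip',tip(),go([152,0,15]))
for n in('top','scene'):
    p,d=read_camera(n); s=cloud(n,d).reshape(-1,3); s=s[np.isfinite(s[:,0])]
    P=(s*1000-O)@D()
    rr=regions_of(n,'roller')
    for r in rr:
        q=cloud(n,d)[r['pixels']]*1000; q=(q-O)@D(); q=q[np.isfinite(q[:,0])]; c=np.median(q,0)
        if abs(c[1])<25 and 20<c[0]<230:
            from scipy.optimize import least_squares
            f=least_squares(lambda v:np.hypot(q[:,0]-v[0]-v[1]*q[:,1],q[:,2]-28-v[2])-28,[c[0],0,0],loss='soft_l1',f_scale=2)
            print(n,round(r['p'],2),'roller x',round(f.x[0],1),'skew',round(f.x[1],3),'dz',round(f.x[2],1),len(q),'yrange',np.percentile(q[:,1],[3,97]))
E
python3 roll.py
```

```text
10.775 F [-1.46 -0.99  1.29] tip [17.327781   -0.14386275 13.86489867] (array([-1.990e-02, -1.332e-01,  1.000e-04]), np.float64(0.04))
scene 0.71 roller x 60.8 skew 0.003 dz -1.9 403 yrange [-43.61326839  38.81410619]
```

Contact is made and the roller is moving square. I continue up the slope at about 16–20 mm/s.

Emit:
step_arm:
  deltas:
    - [0,-0.0005,-0.002,0,0]
    - [0,-0.001,-0.004,0,0]
    - [0,-0.0015,-0.006,0,0]
    - [0,-0.002,-0.008,0,0]
    - [0,-0.0025,-0.01,0,0]
    - [0,-0.003,-0.012,0,0]
    - [0,-0.003,-0.014,0,0]
    - [0,-0.0035,-0.016,0,0]
    - [0,-0.0035,-0.018,0,0]
    - [0,-0.004,-0.02,0,0]
    - [0,-0.0045,-0.022,0,0]
    - [0,-0.005,-0.024,0,0]

```text
time_s: 12.48
tool_pos: [0.5508, -0.0178, 0.0541]
tool_rot: [-40.8, 90.0, 40.9]
force: [-0.6, -0.0, 1.6]
grip_width: 0.0438
```

Emit:
step_arm:
  deltas:
    - [0,-0.0003,-0.002,0,0]
    - [0,-0.0006,-0.004,0,0]
    - [0,-0.0009,-0.006,0,0]
    - [0,-0.0012,-0.008,0,0]
    - [0,-0.0015,-0.01,0,0]
    - [0,-0.0018,-0.012,0,0]
    - [0,-0.002,-0.014,0,0]
    - [0,-0.0023,-0.016,0,0]
    - [0,-0.0026,-0.018,0,0]
    - [0,-0.0029,-0.02,0,0]
    - [0,-0.0032,-0.022,0,0]
    - [0,-0.0035,-0.024,0,0]

```text
time_s: 13.98
tool_pos: [0.5746, -0.0213, 0.0576]
tool_rot: [-37.6, 90.0, 44.1]
force: [-2.2, 0.6, 1.9]
grip_width: 0.0435
```

```bash
python3 roll.py
python3 - <<'E'
from h import *
p,d=read_camera('scene'); cv2.imwrite('pics/s5.png',cv2.resize(p[130:260,200:340,::-1],None,fx=5,fy=4.6,interpolation=cv2.INTER_CUBIC))
E
```

```text
13.975 F [-1.97  0.23  2.23] tip [66.06287489 -0.12524874 15.59550606] (array([-0.0114, -0.0852,  0.0001]), np.float64(0.04))
scene 0.78 roller x 109.3 skew 0.016 dz -1.9 390 yrange [-43.72120999  36.07313464]
```

View pics/s5.png

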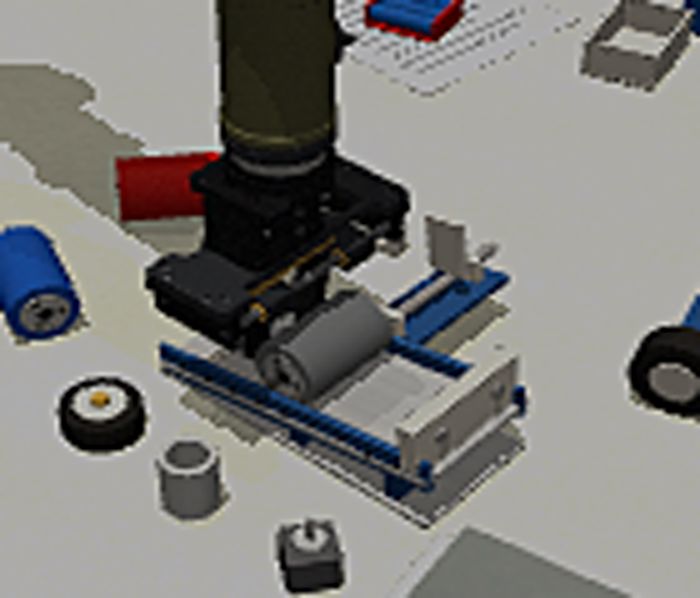

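The roller is riding square up the track, held by both fingers (view 325,345). Continuing.

Emit:
step_arm:
  deltas:
    - [0,-0.0003,-0.002,0,0]
    - [0,-0.0006,-0.004,0,0]
    - [0,-0.0009,-0.006,0,0]
    - [0,-0.0012,-0.008,0,0]
    - [0,-0.0015,-0.01,0,0]
    - [0,-0.0018,-0.012,0,0]
    - [0,-0.002,-0.014,0,0]
    - [0,-0.0023,-0.016,0,0]
    - [0,-0.0026,-0.018,0,0]
    - [0,-0.0029,-0.02,0,0]
    - [0,-0.0032,-0.022,0,0]
    - [0,-0.0035,-0.024,0,0]

```text
time_s: 15.72
tool_pos: [0.5983, -0.0247, 0.0611]
tool_rot: [-12.8, 90.0, 68.9]
force: [-1.3, -0.2, 1.1]
grip_width: 0.0434
```

Emit:
step_arm:
  deltas:
    - [0,-0.0003,-0.002,0,0]
    - [0,-0.0006,-0.004,0,0]
    - [0,-0.0009,-0.006,0,0]
    - [0,-0.0012,-0.008,0,0]
    - [0,-0.0015,-0.01,0,0]
    - [0,-0.0018,-0.012,0,0]
    - [0,-0.002,-0.014,0,0]
    - [0,-0.0023,-0.016,0,0]
    - [0,-0.0026,-0.018,0,0]
    - [0,-0.0029,-0.02,0,0]
    - [0,-0.0032,-0.022,0,0]
    - [0,-0.0035,-0.024,0,0]

```text
time_s: 17.23
tool_pos: [0.6221, -0.0282, 0.0646]
tool_rot: [-53.6, 90.0, 28.1]
force: [-1.3, 0.5, 0.6]
grip_width: 0.0437
```

Emit:
step_arm:
  deltas:
    - [0,-0.0003,-0.002,0,0]
    - [0,-0.0006,-0.004,0,0]
    - [0,-0.0009,-0.006,0,0]
    - [0,-0.0012,-0.008,0,0]
    - [0,-0.0015,-0.01,0,0]
    - [0,-0.0018,-0.012,0,0]
    - [0,-0.002,-0.014,0,0]
    - [0,-0.0023,-0.016,0,0]

```text
time_s: 18.23
tool_pos: [0.6379, -0.0305, 0.0669]
tool_rot: [-4.4, 90.0, 77.3]
force: [-2.1, 0.8, -0.2]
grip_width: 0.0433
```

```bash
python3 roll.py
```

```text
18.225 F [-2.22  0.47  0.1 ] tip [ 1.30693977e+02 -1.13601291e-01  1.58913210e+01] (array([-0.0021, -0.0212,  0.0001]), np.float64(0.04))
scene 0.66 roller x 174.0 skew -0.002 dz -1.5 439 yrange [-43.97544679  37.01881162]
```

Emit:
step_arm:
  deltas:
    - [0,-0.0002,-0.0015,0,0]
    - [0,-0.0004,-0.003,0,0]
    - [0,-0.0006,-0.0045,0,0]
    - [0,-0.0008,-0.006,0,0]
    - [0,-0.001,-0.0075,0,0]
    - [0,-0.0013,-0.009,0,0]
    - [0,-0.0015,-0.0105,0,0]
    - [0,-0.0017,-0.012,0,0]
    - [0,-0.0018,-0.013,0,0]
    - [0,-0.002,-0.014,0,0]

```text
time_s: 19.68
tool_pos: [0.6516, -0.0325, 0.0689]
tool_rot: [6.4, 90.0, 88.1]
force: [-0.8, 0.7, 0.5]
grip_width: 0.0434
```

Emit:
step_arm:
  deltas:
    - [0,-0.0001,-0.001,0,0]
    - [0,-0.0003,-0.002,0,0]
    - [0,-0.0003,-0.002,0,0]

```text
time_s: 20.05
tool_pos: [0.6538, -0.0327, 0.0692]
tool_rot: [-77.8, 90.0, 3.9]
force: [-0.3, 0.2, 0.5]
grip_width: 0.0433
```

Emit:
step_arm:
  deltas:
    - [0,-0.0001,-0.001,0,0]
    - [0,-0.0003,-0.002,0,0]
    - [0,-0.0003,-0.002,0,0]

```text
time_s: 20.42
tool_pos: [0.6557, -0.0331, 0.0696]
tool_rot: [-81.2, 90.0, 0.5]
force: [-1.3, -0.5, 1.1]
grip_width: 0.0435
```

```bash
python3 roll.py
```

```text
20.425 F [-1.1  -0.64  1.23] tip [ 1.48953893e+02 -1.10138460e-01  1.59798821e+01] (array([ 0.0005, -0.0032,  0.0001]), np.float64(0.04))
scene 0.76 roller x 192.9 skew -0.06 dz -2.2 357 yrange [-43.96755253  38.32106118]
```

Emit:
step_arm:
  deltas:
    - [0,-0.0001,-0.001,0,0]
    - [0,-0.0003,-0.002,0,0]
    - [0,-0.0003,-0.002,0,0]

```text
time_s: 21.0
tool_pos: [0.6564, -0.0332, 0.0695]
tool_rot: [86.8, 89.8, 168.5]
force: [-5.1, -0.2, 3.2]
grip_width: 0.0435
```

Emit:
step_arm:
  deltas:
    - [0,-0.0001,-0.001,0,0]
    - [0,-0.0003,-0.002,0,0]
    - [0,-0.0003,-0.002,0,0]

```text
time_s: 21.38
tool_pos: [0.6565, -0.0332, 0.0695]
tool_rot: [87.6, 89.6, 169.3]
force: [-10.6, 1.2, 5.1]
grip_width: 0.0433
```

```bash
python3 roll.py
```

```text
21.375 F [-9.84 -0.35  6.54] tip [ 1.49735319e+02 -1.06763239e-01  1.58318818e+01] (array([ 0.0005, -0.0024,  0.0001]), np.float64(0.03))
scene 0.62 roller x 193.6 skew -0.047 dz -2.0 343 yrange [-44.66027778  37.85502422]
```

Emit:
step_arm:
  deltas:
    - [0,0,0.001,0,0]
    - [0,0,0.001,0,0]
    - [0,0,0.001,0,0]
    - [0,0,0.001,0,0]

```text
time_s: 22.08
tool_pos: [0.6565, -0.0332, 0.0695]
tool_rot: [87.9, 89.7, 169.7]
force: [-6.9, 2.0, 3.5]
grip_width: 0.0437
```

```bash
python3 roll.py
python3 - <<'E'
from h import *
a,_=read_camera('scene'); b,_=read_camera('top')
f=lambda p:cv2.resize(p[:,:,::-1],(400,560),interpolation=cv2.INTER_CUBIC)
cv2.imwrite('pics/s6.png',np.hstack([f(a[150:260,225:315]),f(b[125:225,200:290])]))
E
```

```text
22.075 F [-6.59  1.01  4.49] tip [ 1.49684319e+02 -1.34920385e-01  1.58710212e+01] (array([ 0.0005, -0.0024,  0.0001]), np.float64(0.03))
scene 0.91 roller x 193.7 skew -0.112 dz -2.0 357 yrange [-44.45193098  40.18905504]
```

View pics/s6.png

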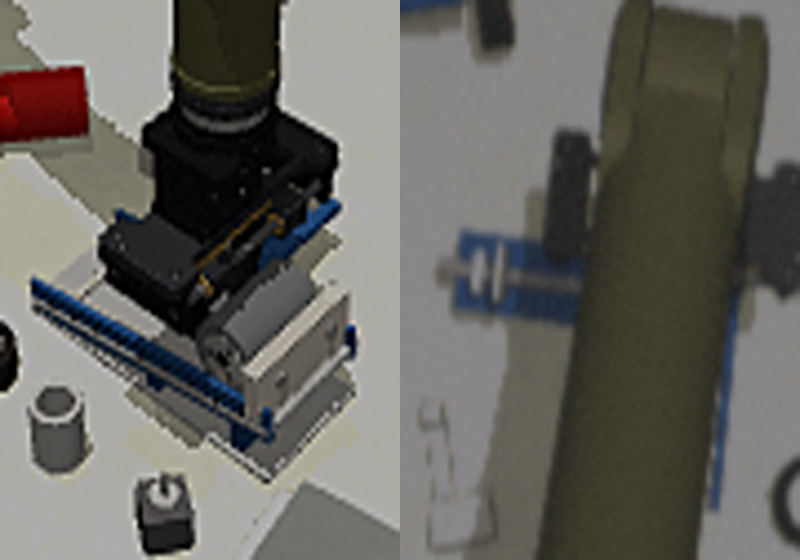

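Run:
```python
from h import *
from scipy.optimize import least_squares
for _ in range(3):
    p,d=read_camera('scene'); P=(cloud('scene',d)*1000-O)@D()
    g=(np.abs(P[...,1])<36)&(P[...,0]>160)&(P[...,0]<212)&(P[...,2]>44)&(P[...,2]<60)&(p.max(2).astype(int)<150)
    q=P[g]; f=least_squares(lambda v:np.hypot(q[:,0]-v[0]-v[1]*q[:,1],q[:,2]-28-v[2])-28,[190,0,-2],loss='soft_l1',f_scale=1)
    W=P[(np.abs(P[...,1])<40)&(P[...,0]>205)&(P[...,0]<245)&(P[...,2]>38)&(P[...,2]<46)]
    L=np.polyfit(W[:,1],W[:,0],1)
    print(len(q),np.round(f.x,3),'rms',np.sqrt(np.mean(f.fun**2)),'wall top slope, x',L,len(W))
print(monitor.get_obs()['force'])
```

```text
175 [ 1.90984e+02 -1.50000e-02 -1.03600e+00] rms 2.903450741960577 wall top slope, x [-1.33926968e-02  2.24093978e+02] 127
178 [ 1.89988e+02 -7.00000e-03 -8.86000e-01] rms 2.7310940097705556 wall top slope, x [-1.46621696e-03  2.24182175e+02] 133
171 [ 1.90783e+02 -3.60000e-02 -1.08600e+00] rms 2.9993805692340825 wall top slope, x [9.00020781e-03 2.24316437e+02] 133
[-7.07980889  1.34382823  2.56493909]
```

With the cleaner mask the roller is square to within noise, at x ≈ 190, and held with about 7 N. Handing in.

```bash
python3 -c "
from cell import env; print(env.sign_off())"
```

```text
the job is handed in; nothing more can be done
None
```

The bolt is drawn back, the roller is up against the stop with both fingers holding it there, and the job is handed in at about 22 s of the 58 s. The sign-off gives no verdict.

**Bolt:** I pushed the upright plate with the closed fingertips. At the end the force rose to about 7 N with no further movement, so I took it as fully back. Later pictures show the bolt clear of the track. I have no direct reading of its travel.

**Roller:** I pushed it from behind with the half-open fingers at about 16 mm/s, then slower near the top. It stopped with a force rise to about 10 N, which I eased to about 7 N for holding.

**Last checks:**
- **Position:** the roller's centre came out at deck x of 190 to 191 mm (home is 190), about 1 mm below its nominal height, which is within the camera's accuracy.
- **Squareness:** the first fit disagreed, giving a skew of up to 0.11 rad at the stop. I put that down to stop-wall pixels in its mask. A cleaner mask gave 0.007 to 0.036 rad, and the picture shows the roller parallel to the stop.
- **Other parts:** the motor, wheel, sleeve and claw look undisturbed in the pictures. I did not measure any of the bystander parts.

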